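Locate an instrument housing in the length stop

TASK

Push the oblong instrument housing across the bench until its long side lies flat against the fence, then push the sliding stop along the fence until the housing is trapped, without gaps, between it and the fixed end stop. Only push: do not pick up, lift or tip anything, and leave the other things on the bench where they are.

Things in the scene. Friction and masses are not known exactly. Their poses are not given: they have to be found in the camera images.
- case: Oblong instrument housing to be pushed: closed grey plastic box, aluminium lid, dark window and two black dots on top; 64 (own x) x 100 (own y) x 40 mm high, 0.3 to 0.65 kg, loose on the bench. Origin: centre of its underside. Starts off the fence on the robot's side, turned up to 20 degrees from it; either long side may go against the fence. At home its origin is at nest x = -32, y = -50 mm.
- nest: Length-stop fixture fixed to the bench: aluminium fence and end stop forming an inside corner. Origin: that corner at bench height. Own x points square into the fence, away from the robot; own y along the fence towards the end stop (robot's left). The fence's contact face is the plane x = 0, from y = 0 to -300 mm; fence 15 mm thick, 30 mm high.
- jaw (a joint): Position (m) of the sliding stop: 0 = farthest from the end stop, grows as it slides towards it (nest +y); starts at 0 to 0.035, limit 0.17. Its face that meets the housing lies at nest y = -0.24 + this value: 0.140 with the housing home and touching. Slides with about 2.5 N of friction, stays where left.
- jaw_push (a point): Sliding stop's outer face, turned away from the end stop: the point to push in nest +y, at nest x = -30 mm, 23 mm above the bench. The stop is a dark steel block 30 mm thick (along y), in front of the fence out to nest x = -60 mm, 3 to 43 mm high, bridging over the fence to x = +30 mm, with a small black knob (22 mm wide, top at 55 mm) over the fence.
- end_stop (a point): Middle of the fixed end stop's contact face (nest x = -30, y = 0), 17 mm above the bench. The end stop is an aluminium bar from the fence out to nest x = -60 mm, 15 mm thick (nest y 0 to 15), 34 mm high (37 with its screws); its contact face is the plane nest y = 0.
- small_case: Bystander: a small square housing of the same make, 60 x 60 x 32 mm, near the outer end of the fence on the robot's side. Leave alone. Origin: centre of its underside.
- tape: Bystander: roll of yellow tape lying flat, 90 mm across, 24 mm high, to the left beyond the end stop. Leave alone. Origin: centre of its underside.
- jar: Bystander: clear jar with a black lid, 56 mm across, 60 mm high, to the left beyond the end stop. Leave alone. Origin: centre of its underside.
- driver: Bystander: screwdriver with yellow handle, 190 mm long, lying behind the fence. Leave alone. Origin: about its middle.
- flask: Bystander: white bottle, 52 mm across, 110 mm high, at the left of the bench. Leave alone. Origin: centre of its underside.
Not all that is in view belongs to the job. Leave any pink or red look-alike of the case alone.

How it is judged:
On the way, in this order (a step that is already met when the one before it is completed fails the run):
1. the housing lies flat against the fence (x of case in the frame of nest above -0.0355 m and angle between the y axis of case and the y axis of nest, either way round below 0.05 rad), for 0.2 s.
2. the sliding stop traps the housing against the end stop (all of step 1 and y of case in the frame of nest between -0.0535 and -0.045 m and value of joint jaw above 0.136 m), for 0.2 s.
At the end, for the whole second after the job is handed in: The housing stands flat on the bench at rest, its long side within 3.5 mm of the fence and 0.05 rad of parallel to it, its end within 3.5 mm of the end stop, and the sliding stop has been pushed up to it (joint above 0.136 of a full 0.140) (all of step 2 and linear speed of case below 0.01 m/s and height (world z) of case below 0.004 m and angle between case's own z axis and vertical below 0.05 rad); the robot touches nothing.
It fails at once if the housing is lifted or tipped (height (world z) of case above 0.01 m or angle between case's own z axis and vertical above 0.2 rad).
It fails at once if a bystander is moved (over 15 mm) or lifted (distance of any of small_case, tape, jar, driver, flask from where it was at the start of the episode above 0.015 m).
It fails at once if a bystander is tipped (angle between any of small_case, tape, jar, flask's own z axis and vertical above 0.2 rad).
It also fails if it takes over 48 s, if anything falls off the work surface, if the arm or the gripper's body presses on something with over 40 N, if the wrist force passes 120 N, or if a joint passes its speed limit or range.

ROBOT

A 6-joint arm with a two-finger parallel gripper is mounted at the origin on the work surface. World frame = base frame: x ahead of the robot, y to its left, z up, the work surface at z = 0. Lengths are in m, angles in rad, forces in N, time in s.
With the tool pointing down it reaches from about 0.375 to 0.9 m from the base axis. Payload 3.1 kg.
Tool frame: the origin (TCP) lies midway between the tips of the shut fingers; the grasp point (between the pads) lies 19 mm behind it; z points along the fingers, y is the line along which they close (so a half turn about z gives the same grasp; the last joint's range is limited). The gripper opens to 87 mm and grips with 3 to 60 N. Pads are 19 mm wide; open, the fingers measure 117 mm over their backs; the gripper's body (75 mm by 190 mm) begins 51 mm behind the grasp point.
Start: joints at [1.125, 0.527, 1.433, -0, 1.181, -0.178], TCP at [0.165, 0.603, 0.201] pointing down, gripper open.
Joint ranges: [-3.08, 3.08], [-0.75, 2.2], [0.22, 2.44], [-1.43, 4.57], [0, 2.65], [-2.85, 2.85]. Speed limits (rad/s): [2.79, 2.79, 3.14, 3.14, 3.14, 3.14].

INTERFACE

Orientations are given as a unit quaternion [x, y, z, w].
In Python, from rig import status, imaging, order gives the robot as it stands.
- The arm moves only by the tool arm_command, never from a script. Its argument "deltas" is one flat list of numbers, 5 for each row, row after row: the opening, from -1 (shut) to 1 (fully open), so that 0 is half open, then the shift along the tool's x, y, z in m, then the turn about the tool's z in rad. In form: [gripper, tx, ty, tz, roll, gripper, tx, ty, tz, roll, ...]. A call has 1 to 12 rows; each row shifts and turns the commanded pose from where the row before left it, along the tool's axes as they then stand; what a row does not reach is not made up. A row lasts 1/8 s, in which the tool goes at most 62.5 mm and 10.7 degrees, less where a joint would pass 70% of its speed; a pose out of reach is approached as far as the arm can. A call with a gripper value outside its range is refused whole. The fingers move at their own pace and stop on an object; "newtons" is the grip in N (left out, the last holds). Time passes only in rows, so rows that do not move let the fingers close. It gives the time, the measured TCP pose, the force, the opening and the grip force at its end, in the units of the state.
- status.get_obs(): the state, without advancing time (a new reading comes with each control period).
- imaging.camera(name): name is "scene" or "top" or "wrist"; returns (picture, depth): 384x512x3 uint8, red, green, blue; 384x512 float32, m along the optical axis (not along the pixel's ray), 0 where there is no reading.
- imaging.camera_params(name): a dict with "intrinsics" (3x3 intrinsics, pixels), "camera_from_world" (4x4, takes a point from world to camera coordinates). Camera axes: x right, y up, looking along -z (the intrinsics and any distortion apply to the point x, -y, -z); pixel columns grow to the right and rows downward; lengths in m; the calibration is good to about 2 mm. The wrist camera is an equidistant fisheye: a pixel r from the principal point sees the ray r / f radians off the axis. A picture is of the moment at which its call begins: read the wrist's pose just before it. camera_params takes no time and is no camera call; for the wrist camera it gives the pose at the moment of the call.
- order.hand_in(): hands the job in; it is judged then, once.
The state is a dict: "time": time; "q": joint angles; "joint_velocities": joint speeds; "joint_torque": joint torques, N m; "position": TCP position; "tool_rot": TCP orientation; "ft_force": force on the tool from outside, world axes, zero at the start; "moment": the same for the moment, N m; "grip_width": finger opening in m; "grip_force": force on a finger pad.
Only numpy, scipy, OpenCV 4.12 (cv2) and the standard library are available. Lean on these libraries where they do the work, as an engineer would, in place of code of your own. Each camera call takes 0.05 s, during which the arm holds its last target. There are 200 camera calls.

## Working session

There is one attempt and no reset: what is moved stays moved. The work goes in short steps, Python scripts to look and compute and a tool call to move; the robot and the scene stay as the last step left them, time stands still between calls to the robot, and variables do not carry over. Pictures are saved under pics/ and viewed, at most 10 in all, crops included, and the job is handed in when it is done.

Besides the shell and the picture viewer there is one more tool, called after "Emit:" by a JSON object that holds its "fn" and its "kwargs". arm_command: Moves the arm, as the interface text tells. Its arguments: {"type":"object","properties":{"deltas":{"type":"array"},"newtons":{"type":"number"}},"required":["deltas"]}

```bash
mkdir -p pics
cat > h.py <<'E'
import numpy as np, cv2
from rig import status, imaging, order
def snap(n,f):
    p,d=imaging.camera(n); cv2.imwrite(f'pics/{f}.png',p[...,::-1]); np.save(f'pics/{f}.npy',d); return p,d
def px2w(n,u,v,z=None,d=None):
    P=imaging.camera_params(n);K=np.array(P['intrinsics']);T=np.linalg.inv(np.array(P['camera_from_world']))
    r=np.array([(u-K[0,2])/K[0,0],-(v-K[1,2])/K[1,1],-1.0])
    o=T[:3,3]; w=T[:3,:3]@r
    if z is not None: d=(z-o[2])/w[2]
    return o+w*d
E
python3 - <<'E'
from h import *
s=status.get_obs();print({k:np.round(v,3) for k,v in s.items()})
for n in('top','scene'): 
    snap(n,n+'0'); P=imaging.camera_params(n); print(n,np.round(np.array(P['intrinsics']),1).tolist(),np.round(np.array(P['camera_from_world']),3).tolist(),[k for k in P])
E
```

```text
{'time': np.float64(0.0), 'q': array([ 1.125,  0.528,  1.434, -0.   ,  1.181, -0.178]), 'joint_velocities': array([ 0.   , -0.001,  0.001,  0.   ,  0.003, -0.   ]), 'joint_torque': array([ 1.0000e-03, -4.4003e+01, -1.7660e+01,  6.3000e-02,  5.8000e-02,
       -0.0000e+00]), 'position': array([0.164, 0.602, 0.2  ]), 'tool_rot': array([ 0.133,  0.991, -0.001, -0.   ]), 'ft_force': array([-0.475,  0.526,  0.326]), 'moment': array([0.009, 0.018, 0.028]), 'grip_force': np.float64(0.0), 'grip_width': np.float64(0.087)}
top [[436.7, 0.0, 259.6], [0.0, 436.7, 189.4], [0.0, 0.0, 1.0]] [[0.028, -1.0, -0.011, 0.032], [0.992, 0.027, 0.127, -0.562], [-0.126, -0.015, 0.992, -1.366], [0.0, 0.0, 0.0, 1.0]] ['intrinsics', 'camera_from_world']
scene [[479.1, 0.0, 250.6], [0.0, 479.1, 194.3], [0.0, 0.0, 1.0]] [[0.795, 0.606, -0.002, -0.469], [-0.316, 0.417, 0.852, 0.094], [0.518, -0.677, 0.523, -1.63], [0.0, 0.0, 0.0, 1.0]] ['intrinsics', 'camera_from_world']
```

Run:
```python
import cv2
a=cv2.imread('pics/top0.png')
cv2.imwrite('pics/top0b.png',cv2.resize(a,(800,600),interpolation=cv2.INTER_CUBIC))
```

```text
(no output)
```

View pics/top0b.png

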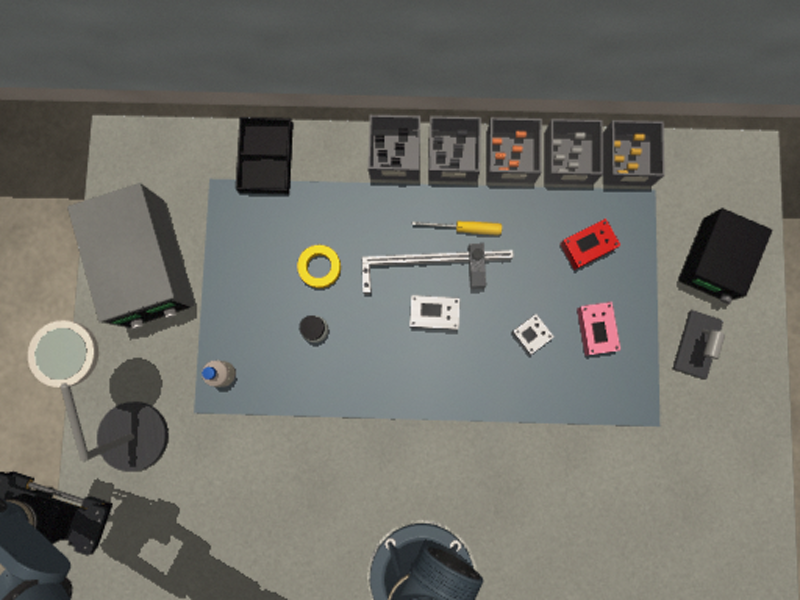

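Candidates in this 800x600 view: the grey/aluminium oblong box at (434,313), the red look-alike at (590,244), the pink look-alike at (600,329) and the small square housing at (532,334). I choose (434,313). The fence runs from (365,260) to (512,254), with the end stop at (366,275) and the jaw at (478,268). I'll check the choice in one close crop.

Run:
```python
import cv2
a=cv2.imread('pics/top0.png')[145:235,220:340]
cv2.imwrite('pics/top0c.png',cv2.resize(a,(798,598),interpolation=cv2.INTER_CUBIC)) # x6.65
```

```text
(no output)
```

View pics/top0c.png

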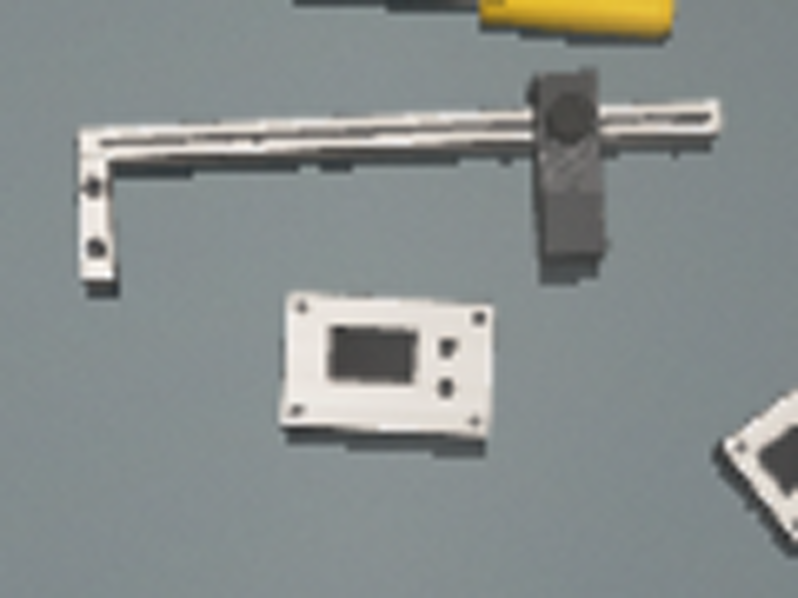

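The crop shows the grey oblong with its window and two dots: lid corners at (290,292), (494,303), (488,438) and (282,428). The fence's front edge runs from (109,159) to (718,132), the end stop face from (110,160) to (116,278), and the jaw's outer face is near x≈603.

```bash
cat >> h.py <<'E'
def cr(u,v,z,u0=220,v0=145,s=6.65): return px2w('top',(u+.5)/s-.5+u0,(v+.5)/s-.5+v0,z=z)
E
python3 - <<'E'
from h import *
np.set_printoptions(precision=4,suppress=True)
c=np.array([cr(*p,.04) for p in[(290,292),(494,303),(488,438),(282,428)]]); print('case',c[:,:2],c.mean(0), np.linalg.norm(c[0]-c[1]),np.linalg.norm(c[1]-c[2]))
a=cr(109,159,.03);b=cr(718,132,.03);print('fence',a,b,np.linalg.norm(a-b), 'yaw', np.arctan2(*(a-b)[[1,0]]))
print('es',cr(110,160,.034),cr(116,278,.034))
print('jaw',cr(540,256,.043),cr(606,254,.043),cr(599,70,.043))
d=c[0]-c[1];print('caseyaw',np.arctan2(d[1],d[0]))
print('small',cr(725,445,.032),cr(798,392,.032))
n=np.load('pics/top0.npy')
E
```

```text
case [[ 0.5631  0.0358]
 [ 0.5604 -0.0624]
 [ 0.4953 -0.0608]
 [ 0.4974  0.0378]] [ 0.5291 -0.0124  0.04  ] 0.0982359093842954 0.06513181177188888
fence [0.6275 0.126  0.03  ] [ 0.6487 -0.1706  0.03  ] 0.2973007184074655 yaw 1.6421440988409033
es [0.6263 0.1252 0.034 ] [0.5684 0.1202 0.034 ]
jaw [ 0.5834 -0.0839  0.043 ] [ 0.5852 -0.1156  0.043 ] [ 0.6752 -0.1109  0.043 ]
caseyaw 1.5434250662197586
small [ 0.4957 -0.175   0.032 ] [ 0.5222 -0.2098  0.032 ]
```

Emit:
{"fn": "arm_command", "kwargs": {"deltas": [0.4,0,0,0,-0.113,0.4,0,0,0,-0.113,0.4,0,0,0,-0.112,0.4,-0.019,-0.049,0,0,0.4,-0.019,-0.049,0,0,0.4,-0.019,-0.049,0,0,0.4,-0.019,-0.049,0,0,0.4,-0.019,-0.049,0,0,0.4,-0.019,-0.049,0,0,0.4,-0.019,-0.049,0,0,0.4,-0.019,-0.049,0,0,0.4,-0.019,-0.049,0,0]}}

```text
time: 1.6
position: [0.3671, 0.1736, 0.2006]
tool_rot: [-0.036, 0.999, 0.0, 0.0]
ft_force: [0.5, 0.3, 0.8]
grip_width: 0.061
grip_force: 0.0
```

Emit:
{"fn": "arm_command", "kwargs": {"deltas": [0.4,-0.019,-0.049,0,0,0.4,-0.019,-0.049,0,0,0.4,-0.019,-0.049,0,0,0.4,-0.019,-0.049,0,0,0.4,0,0,0,0,0.4,0,0,0,0]}}

```text
time: 2.35
position: [0.4554, -0.0145, 0.2001]
tool_rot: [-0.035, 0.999, 0.001, -0.001]
ft_force: [-0.8, -1.3, 0.7]
grip_width: 0.0609
grip_force: 0.0
```

Emit:
{"fn": "arm_command", "kwargs": {"deltas": [0.4,0,-0.002,0.05,0,0.4,0,0,0.05,0,0.4,0,0,0.05,0,0.4,0,0,0.025,0,0.4,0,0,0.01,0,0.4,0,0,0,0,0.4,-0.01,0,0,0,0.4,-0.01,0,0,0,0.4,-0.01,0,0,0,0.4,-0.008,0,0,0,0.4,-0.008,0,0,0,0.4,-0.008,0,0,0]}}

```text
time: 3.85
position: [0.5101, -0.0129, 0.0156]
tool_rot: [-0.036, 0.999, 0.0, -0.001]
ft_force: [-2.7, -0.0, 2.4]
grip_width: 0.0607
grip_force: 1.3
```

Run:
```python
from h import *
a,_=snap('top','t1')
cv2.imwrite('pics/t1c.png',cv2.resize(a[145:235,220:340,::-1],(798,598),interpolation=cv2.INTER_CUBIC))
```

```text
(no output)
```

View pics/t1c.png

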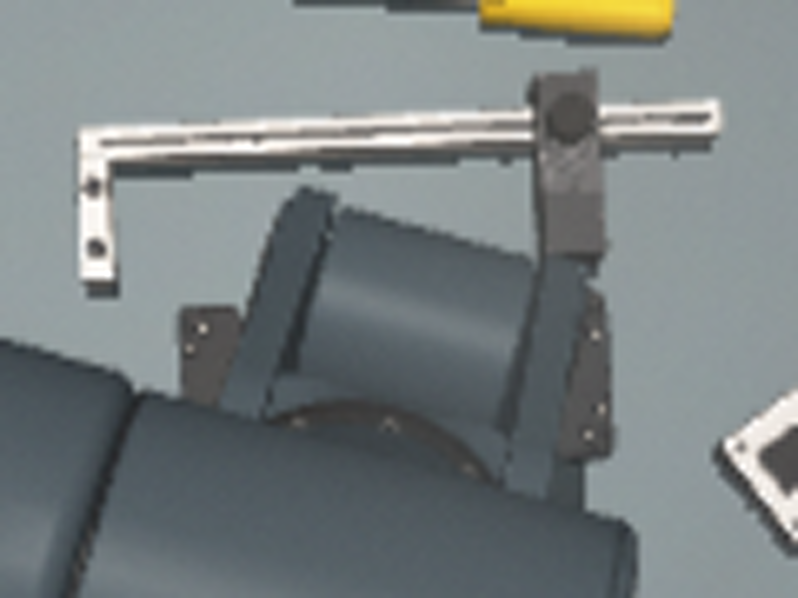

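The arm hides the case, but the jaw (573,170) and small case (760,450) are unchanged. A force of about −2.7 N shows the push is under way. I'll continue towards the fence.

Emit:
{"fn": "arm_command", "kwargs": {"deltas": [0.4,-0.008,0,0,0,0.4,-0.008,0,0,0,0.4,-0.008,0,0,0,0.4,-0.008,0,0,0,0.4,-0.006,0,0,0,0.4,-0.005,0,0,0,0.4,-0.003,0,0,0,0.4,0,0,0,0]}}

```text
time: 4.9
position: [0.5571, -0.0099, 0.0157]
tool_rot: [-0.036, 0.999, -0.0, 0.001]
ft_force: [-0.1, 0.6, -0.0]
grip_width: 0.0609
grip_force: 0.1
```

Emit:
{"fn": "arm_command", "kwargs": {"deltas": [0.4,-0.003,0,0,0,0.4,-0.002,0,0,0,0.4,0,0,0,0]}}

```text
time: 5.28
position: [0.5614, -0.0094, 0.0157]
tool_rot: [-0.036, 0.999, 0.0, 0.0]
ft_force: [-1.5, 0.1, 1.0]
grip_width: 0.0608
grip_force: 0.7
```

Emit:
{"fn": "arm_command", "kwargs": {"deltas": [0.4,-0.002,0,0,0,0.4,-0.001,0,0,0,0.4,0,0,0,0]}}

```text
time: 5.65
position: [0.5626, -0.0092, 0.0156]
tool_rot: [-0.036, 0.999, 0.0, -0.002]
ft_force: [-4.6, -0.8, 3.5]
grip_width: 0.061
grip_force: 2.6
```

Emit:
{"fn": "arm_command", "kwargs": {"deltas": [0.4,-0.001,0,0,0,0.4,-0.001,0,0,0,0.4,0,0,0,0]}}

```text
time: 6.02
position: [0.5626, -0.0091, 0.0154]
tool_rot: [-0.036, 0.999, 0.0, -0.004]
ft_force: [-7.5, -2.1, 6.0]
grip_width: 0.0612
grip_force: 4.1
```

Emit:
{"fn": "arm_command", "kwargs": {"deltas": [0.4,-0.002,0,0,0,0.4,0,0,0,0,0.4,0,0,0,0,0.4,0.005,0,0,0,0.4,0.01,0,0,0,0.4,0.025,0,0,0,0.4,0.01,0,-0.04,0,0.4,0,-0.02,-0.04,0,-1,0,-0.05,-0.02,0,-1,0,-0.05,0,0,-1,0,-0.03,0,0,-1,0,0,0,0]}}

```text
time: 7.52
position: [0.5305, -0.1649, 0.116]
tool_rot: [-0.034, 0.999, -0.001, 0.002]
ft_force: [0.4, 0.5, 0.1]
grip_width: 0.0292
grip_force: 0.0
```

Run:
```python
from h import *
a,_=snap('top','t2')
cv2.imwrite('pics/t2c.png',cv2.resize(a[145:235,220:340,::-1],(798,598),interpolation=cv2.INTER_CUBIC))
```

```text
(no output)
```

View pics/t2c.png

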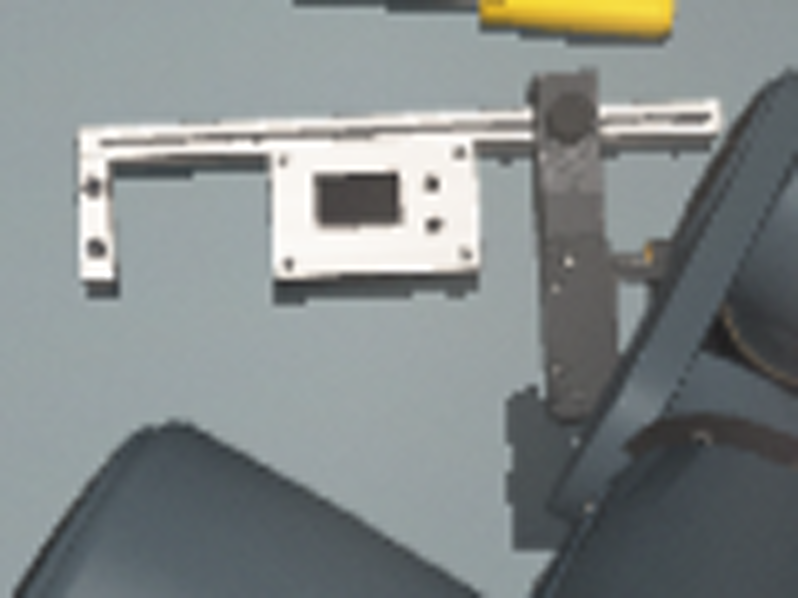

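The case now lies flat along the fence, with corners about (272,150), (480,140), (478,270) and (274,280). The jaw's outer face is near column 605. Next I move the shut fingers to the jaw's outer side.

Emit:
{"fn": "arm_command", "kwargs": {"deltas": [-1,-0.044,0,0,0,-1,-0.043,0.003,0,0,-1,0,0,0,0,-1,0,0,0.05,0,-1,0,0,0.04,0,-1,0,0,0.009,0,-1,0,0.015,0,0,-1,0,0.01,0,0,-1,0,0.008,0,0,-1,0,0.008,0,0,-1,0,0,0,0]}}

```text
time: 8.95
position: [0.6132, -0.1113, 0.0174]
tool_rot: [-0.036, 0.999, 0.0, 0.001]
ft_force: [-0.3, 0.0, 0.1]
grip_width: 0.0006
grip_force: 0.0
```

Emit:
{"fn": "arm_command", "kwargs": {"deltas": [-1,0,0.008,0,0,-1,0,0.008,0,0,-1,0,0.008,0,0,-1,0,0.008,0,0,-1,0,0.008,0,0,-1,0,0.008,0,0,-1,0,0.008,0,0,-1,0,0.008,0,0,-1,0,0.008,0,0,-1,0,0.005,0,0,-1,0,0.003,0,0,-1,0,0,0,0]}}

```text
time: 10.45
position: [0.6071, -0.0317, 0.0166]
tool_rot: [-0.036, 0.999, 0.0, 0.0]
ft_force: [2.4, -2.5, 0.6]
grip_width: 0.0006
grip_force: 1.4
```

Emit:
{"fn": "arm_command", "kwargs": {"deltas": [-1,0,0.003,0,0,-1,0,0.003,0,0,-1,0,0,0,0]}}

```text
time: 10.82
position: [0.6065, -0.0259, 0.0166]
tool_rot: [-0.036, 0.999, 0.0, -0.0]
ft_force: [2.1, -3.7, 1.9]
grip_width: 0.0003
grip_force: 1.5
```

Emit:
{"fn": "arm_command", "kwargs": {"deltas": [-1,0,0.003,0,0,-1,0,0.002,0,0,-1,0,0,0,0]}}

```text
time: 11.2
position: [0.6062, -0.0208, 0.0166]
tool_rot: [-0.036, 0.999, 0.0, -0.0]
ft_force: [2.5, -3.6, 1.5]
grip_width: 0.0005
grip_force: 1.5
```

Emit:
{"fn": "arm_command", "kwargs": {"deltas": [-1,0,0.002,0,0,-1,0,0.001,0,0,-1,0,0,0,0]}}

```text
time: 11.58
position: [0.606, -0.0181, 0.0166]
tool_rot: [-0.036, 0.999, 0.0, -0.0]
ft_force: [2.2, -2.6, -0.1]
grip_width: 0.0003
grip_force: 1.7
```

Emit:
{"fn": "arm_command", "kwargs": {"deltas": [-1,0,0.002,0,0,-1,0,0.002,0,0,-1,0,0,0,0]}}

```text
time: 11.95
position: [0.6058, -0.0152, 0.0166]
tool_rot: [-0.036, 0.999, -0.001, -0.0]
ft_force: [1.5, -6.3, -0.1]
grip_width: 0.0001
grip_force: 3.4
```

Emit:
{"fn": "arm_command", "kwargs": {"deltas": [-1,0,0.002,0,0,-1,0,0.001,0,0,-1,0,0,0,0]}}

```text
time: 12.32
position: [0.6059, -0.0151, 0.0167]
tool_rot: [-0.037, 0.999, -0.003, 0.0]
ft_force: [1.8, -13.7, -1.9]
grip_width: 0.0006
grip_force: 7.3
```

Position has stalled and the force has risen to 13.7 N, so the case is trapped. I'll back off and look.

Emit:
{"fn": "arm_command", "kwargs": {"deltas": [-1,0,-0.005,0,0,-1,0,-0.02,0,0,-1,0,-0.03,0,0,-1,0,-0.02,-0.04,0,-1,0,-0.02,-0.05,0,-1,0,-0.06,0,0,-1,0,-0.06,0,0,-1,0,-0.03,0,0,-1,0,0,0,0]}}

```text
time: 13.45
position: [0.6222, -0.2575, 0.106]
tool_rot: [-0.034, 0.999, 0.001, -0.0]
ft_force: [0.5, 0.9, -0.6]
grip_width: 0.0004
grip_force: 0.0
```

Run:
```python
from h import *
a,_=snap('top','t3')
cv2.imwrite('pics/t3c.png',cv2.resize(a[145:235,220:340,::-1],(798,598),interpolation=cv2.INTER_CUBIC))
```

```text
(no output)
```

View pics/t3c.png

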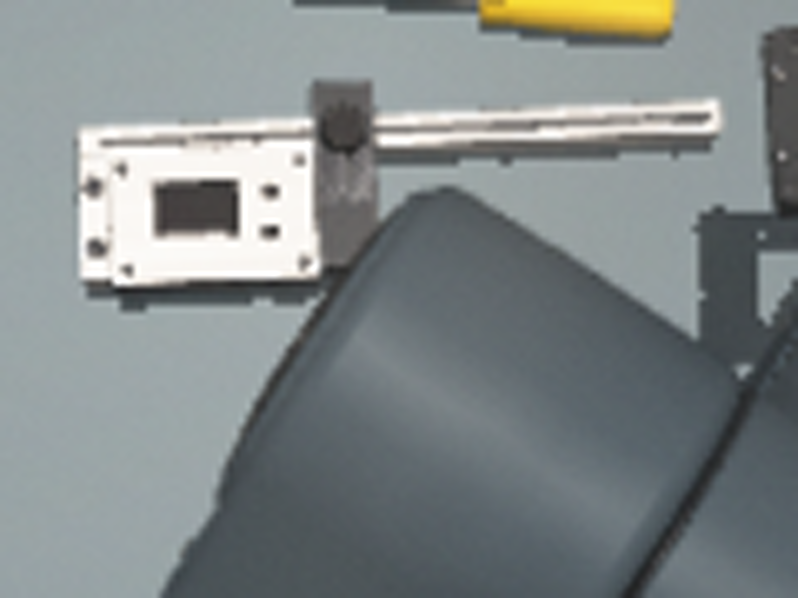

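The case sits between the end stop (110) and the jaw (315) with no visible gap. Its screws are at (122,168), (299,160), (305,262) and (126,270). I'll check numerically.

Run:
```python
from h import *
c0=np.array([.627,.126]); X=np.array([.9975,.0713]);Y=np.array([-.0713,.9975])
for S in([(283,160),(461,153),(467,254),(289,264)],[(122,168),(299,160),(305,262),(126,270)]):
    c=np.array([cr(*p,.04)[:2] for p in S]); m=c.mean(0)-c0; d=(c[0]-c[1])+(c[3]-c[2])
    print(m@X*1e3,m@Y*1e3,np.arctan2(d@X,d@Y))
print((cr(315,265,.043)[:2]-c0)@Y)
```

```text
-30.92957927649879 -128.25656388177623 -0.003524492971120398
-30.97199039867809 -49.905262249599716 -0.0007277075824526254
-0.0980167654665358
```

```bash
python3 -c "
from h import *
print(order.hand_in())"
```

```text
the job is handed in; nothing more can be done
None
```

The housing was pushed flat against the fence and trapped between the sliding stop and the end stop (measured at nest x ≈ −31 mm, y ≈ −50 mm, under 0.001 rad off parallel, each to about 2 mm), and the job is handed in at about 13.5 s of the 48 s allowed; the judge's result was not shown.

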